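# Lock the stone clamp with its quick-release pin

## Robot

A 6-joint arm with a two-finger parallel gripper is mounted at the origin on the work surface; the furniture and walls round the work are solid. World frame = base frame: x ahead of the robot, y to its left, z up, the work surface at z = 0. Lengths are in m, angles in rad, forces in N, time in s.
With the tool pointing down it reaches from about 0.325 to 0.925 m from the base axis. Payload 3.1 kg.
Tool frame: the origin (TCP) lies midway between the tips of the shut fingers; the grasp point (between the pads) lies 19 mm behind it; z points along the fingers, y is the line along which they close (so a half turn about z gives the same grasp; the last joint's range is limited). The gripper opens to 85 mm and grips with 20 to 120 N. Pads are 22 mm wide; open, the fingers measure 114 mm over their backs; the gripper's body (76 mm by 85 mm) begins 54 mm behind the grasp point. The pads swing forward as they close: fully open they stand 13 mm farther back than shut.
Start: joints at [1.156, 0.217, 1.613, -0, 1.311, -0.112], TCP at [0.186, 0.597, 0.231] pointing down, gripper open.
Joint ranges: [-2.75, 2.75], [-0.78, 2.1], [0.31, 2.55], [-1.13, 4.27], [0.13, 2.63], [-2.58, 2.58]. Speed limits (rad/s): [2.79, 2.79, 3.14, 3.14, 3.14, 3.14].

## Interface

Orientations are given as [roll, pitch, yaw] about the fixed x, y, z axes, in that order (R = Rz(yaw) Ry(pitch) Rx(roll)).
In Python, from workcell import robot, viewer gives the robot as it stands. The module is installed in compiled form; this text tells all that it offers.
- The arm moves only by the tool play_rows, never from a script. Its argument "moves" is text: rows parted by semicolons, each of 5 numbers parted by spaces: the shift along the world's x, y, z in mm, then the turn about the world's z in rad, then the finger opening in mm, from 0 to 85.4. In form: tx ty tz roll hand; .... A call has 1 to 10 rows; each row is the pose to reach, as a shift and turn from the pose commanded when the call began; what a row does not reach only later rows make up. A row lasts 1/10 s, in which the tool goes at most 50 mm and 8.59 degrees, less where a joint would pass 70% of its speed; a pose out of reach is approached as far as the arm can. A call with a gripper value outside its range is refused whole. The fingers move at their own pace and stop on an object; "squeeze" is the grip in N (left out, the last holds). Time passes only in rows, so rows that repeat a pose let the fingers close. It gives the time, the measured TCP pose, the force, the opening and the grip force at its end, in the units of the state.
- robot.get_state(): the state, without advancing time (a new reading comes with each control period).
- viewer.grab_frame(name): name is "side" or "top"; returns the picture (420x560x3 uint8, blue, green, red); there is no depth.
- viewer.calibration(name): a dict with "fx", "fy", "cx", "cy" (pixels), "xyz" and "attitude" of the camera in the world. Camera axes: x right, y down, z forward; pixel columns grow to the right and rows downward; lengths in m; the calibration is good to about 2 mm. A picture is of the moment at which its call begins. calibration takes no time and is no camera call.
- robot.finish_job(): hands the job in; it is judged then, once.
The state is a dict: "clock": time; "joint_pos": joint angles; "joint_vel": joint speeds; "effort": joint torques, N m; "ee_pos": TCP position; "tcp_rot": TCP orientation; "ft_force": force on the tool from outside, world axes, zero at the start; "moment": the same for the moment, N m; "grip_width": opening from 0.0 (shut) to 1.0 (fully open); "grip_force": force on a finger pad.
Only numpy, scipy, OpenCV 4.12 (cv2) and the standard library are available. Lean on these libraries where they do the work, as an engineer would, in place of code of your own. Each camera call takes 0.05 s, during which the arm holds its last target. There are 200 camera calls.

## Task

Lock the hold-down arm of the grey stone clamp with the slim quick-release pin, the one with the red buttons. Pick it out of the wooden rack with its two red buttons squeezed in, push it straight down through the aligned holes of the clevis and the yellow arm until its collar sits on the top plate, then let go so that the buttons spring out and the balls lock underneath. Leave the thicker pin with the blue buttons where it stands.

Things in the scene. Friction and masses are not known exactly. Their poses are not given: they have to be found in the camera images.
- red_pin: Steel pin, red buttons, 107 mm tall (lengths in mm), 0.14 kg. Origin: centre of its foot, z up the pin. Shank dia 16, lowest 12 tapers to 6; collar dia 38 at z 62-66 (keep fingertips above it); black grip z 74-106, 28 along x, 20 along y. Red buttons on its +y and -y faces, z 77-103, 18 wide, 32 across both (23 squeezed). Balls at z 18 stand 4 out on the +y and -y sides. Either way round fits.
- red_pin_button_a (a joint): Spring button on the pin's +y side: 0 = out (balls out, locked), 0.0045 m = fully in (balls drawn in); the -y button works alike. A gripper closed along the pin's y on both buttons (6 N presses them fully in) holds the pin and draws in the balls; with the balls out it does not fit the clevis.
- clevis_hole (a point): Centre of the hole's mouth on the top face of the steel clevis, 79 mm above the table, at the near end of the grey clamp (base 170 x 80, fixed). z up, x toward the arm's pivot. Vertical hole dia 20 through top plate, yellow arm end and lower plate, in line; lower plate's underside is 34 below this point, free space to 69 below. Nothing near the hole is higher. The arm's hinge is stiff.
- blue_pin: The other pin: same height and form, blue buttons, 22 mm shank, too thick for the clevis. Origin: centre of its foot. Both pins stand by their collars in a fixed wooden rack, 134 x 58 mm, top 68 above the table, feet 6 above it, in two 31 mm holes 66 apart along the rack's long side, in either order; the buttons face across the row within 10 degrees.
Not all that is in view belongs to the job. What is shaped like the red_pin but white is not meant.

How it is judged:
By the outcome, as a careful person would: the job done as asked, in the order asked, and still so for the second after the job is handed in, with the robot touching nothing.
It also fails if it takes over 48 s, if anything falls off the work surface, if the arm or the gripper's body presses on something with over 40 N, if the wrist force passes 120 N, or if a joint passes its speed limit or range.

## Working session

There is one attempt and no reset: what is moved stays moved. The work goes in short steps, Python scripts to look and compute and a tool call to move; the robot and the scene stay as the last step left them, time stands still between calls to the robot, and variables do not carry over. Pictures are saved under pics/ and viewed, at most 10 in all, crops included, and the job is handed in when it is done.

Besides the shell and the picture viewer there is one more tool, called after "Call:" as name(argument=value, ...) on one line, values as JSON. play_rows: Moves the arm, as the interface text tells. Its arguments: {"type":"object","properties":{"moves":{"type":"string"},"squeeze":{"type":"number"}},"required":["moves"]}

```bash
mkdir -p pics; python3 - <<'E'
from workcell import robot, viewer
import cv2
for n in("top","side"):
    cv2.imwrite(f"pics/{n}0.png",viewer.grab_frame(n)); print(n,viewer.calibration(n))
print(robot.get_state())
E
```

```text
top {'fx': 449.9668926481156, 'fy': 449.9668926481156, 'cx': 282.4602504443683, 'cy': 216.82007755258593, 'xyz': array([ 0.33168759, -0.09548236,  1.01871234]), 'attitude': array([-3.06718373, -0.00555481, -1.55914141])}
side {'fx': 444.3910911922066, 'fy': 444.3910911922066, 'cx': 271.61053867195335, 'cy': 206.42807956576453, 'xyz': array([ 0.38062977, -0.78613203,  0.6320168 ]), 'attitude': array([-2.24129421, -0.02172249, -0.05948034])}
{'clock': 0.1, 'joint_pos': array([ 1.15584213e+00,  2.17711266e-01,  1.61481887e+00, -1.61817059e-05,
        1.31127329e+00, -1.12187264e-01]), 'joint_vel': array([-1.95672687e-05, -1.34366020e-03, -2.97082400e-03, -1.05587316e-03,
        1.15347360e-03, -1.37943736e-03]), 'effort': array([-8.06412208e-04, -3.98077691e+01, -3.04970133e+01, -1.98673301e-04,
        4.22445082e-03, -2.58800503e-05]), 'ee_pos': array([0.18602387, 0.5958907 , 0.23005504]), 'tcp_rot': array([-3.13939403e+00, -2.31968414e-04,  2.83882964e+00]), 'ft_force': array([-0.06471535, -0.2000277 ,  0.35995189]), 'moment': array([ 0.02397567,  0.00424834, -0.04291001]), 'grip_force': 0.0, 'grip_width': 1.001499315426669}
```

View pics/top0.png

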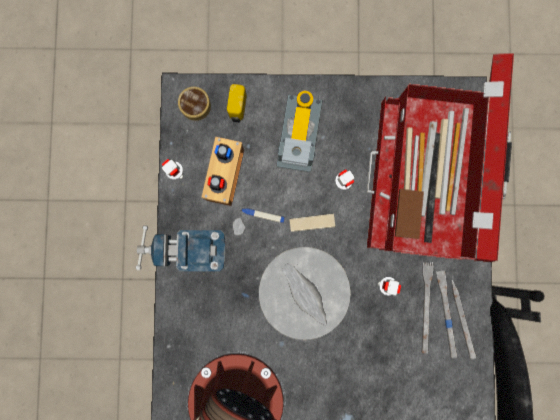

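View pics/side0.png

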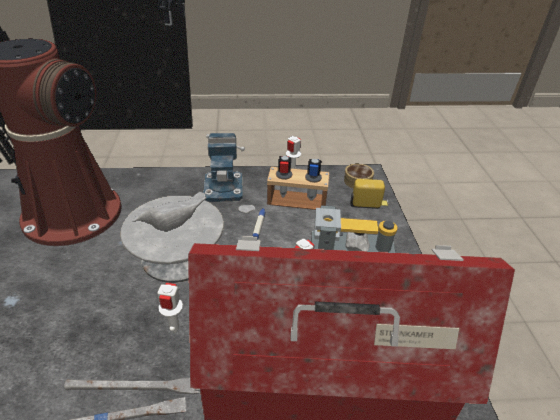

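The top view shows the rack with the blue pin at (223,152), the red pin at (217,184) and the clevis hole near (296,151). The side view shows red at (284,165), blue at (314,168) and the hole near (328,218). White decoys stand at top pixels (172,169), (345,180) and (390,287). I'll enlarge both views.

```bash
cat > h.py <<'E'
import numpy as np, cv2
from scipy.spatial.transform import Rotation as R
from workcell import robot, viewer
def ray(n,u,v):
    c=viewer.calibration(n); d=np.array([(u-c["cx"])/c["fx"],(v-c["cy"])/c["fy"],1])
    return np.array(c["xyz"]),R.from_euler("xyz",c["attitude"]).apply(d)
def at_z(n,u,v,z):
    o,d=ray(n,u,v); return o+d*(z-o[2])/d[2]
def proj(n,p):
    c=viewer.calibration(n); q=R.from_euler("xyz",c["attitude"]).inv().apply(np.array(p)-c["xyz"])
    return c["fx"]*q[0]/q[2]+c["cx"],c["fy"]*q[1]/q[2]+c["cy"]
def crop(im,x,y,w,h,s): return cv2.resize(im[y:y+h,x:x+w],None,fx=s,fy=s,interpolation=cv2.INTER_CUBIC)
E
python3 - <<'E'
from h import *
t=cv2.imread("pics/top0.png");s=cv2.imread("pics/side0.png")
a=np.vstack([np.hstack([crop(t,200,130,50,37*2,8)[:300*2][:, :400][:592],crop(t,270,90,50,74,8)])])
cv2.imwrite("pics/c1.png",a)
cv2.imwrite("pics/c2.png",crop(s,260,130,133,100,6))
E
```

```text
(no output)
```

View pics/c1.png

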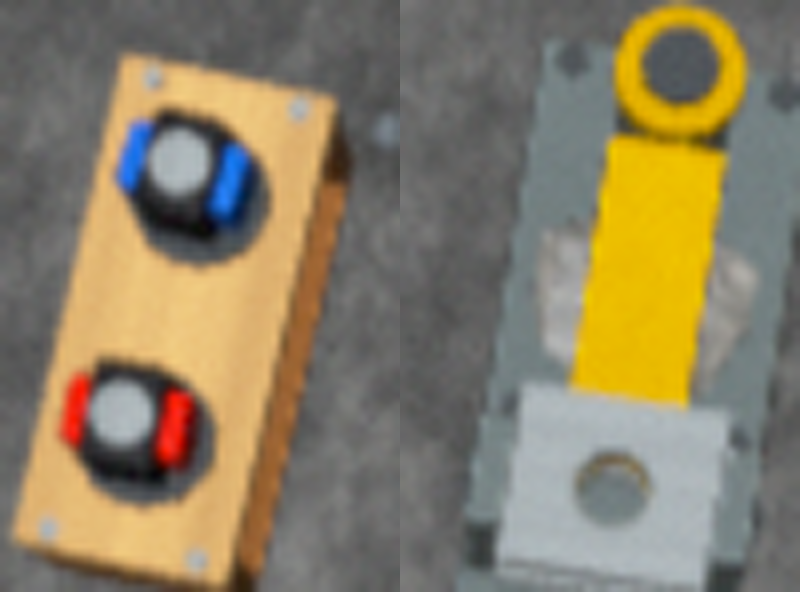

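View pics/c2.png

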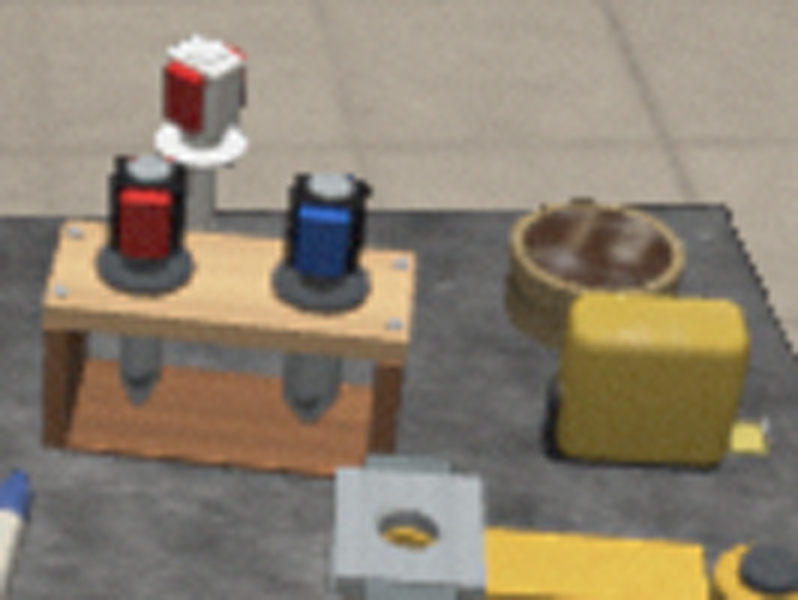

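```bash
python3 - <<'E'
from h import *
f=lambda x0,y0,s,x,y:(x0+(x+.5)/s-.5,y0+(y+.5)/s-.5)
T=lambda x,y:f(200,130,8,x,y)
for nm,p,z in(("red",T(122,412),.113),("bL",T(77,410),.109),("bR",T(176,430),.109),("blue",T(180,160),.113),
  ("hole",f(270,90,8,213,490),.079),("plTL",f(270,90,8,125,383),.079),("plTR",f(270,90,8,332,408),.079),("rackTL",T(122,55),.068),("rackBL",T(12,542),.068)):
    print(nm,at_z("top",*p,z).round(4))
S=lambda x,y:f(260,130,6,x,y)
print("side red",at_z("side",*S(150,167),.113).round(4),"blue",at_z("side",*S(331,185),.113).round(4),"hole",at_z("side",*S(409,530),.079).round(4))
print("decoys",at_z("top",172,168,.107),at_z("top",345,178,.107))
print(proj("top",(.186,.597,.231)))
E
```

```text
red [0.4703 0.0384 0.113 ]
bL [0.4713 0.0504 0.109 ]
bR [0.4665 0.0251 0.109 ]
blue [0.5353 0.0251 0.113 ]
hole [ 0.5423 -0.1273  0.079 ]
plTL [ 0.5708 -0.1037  0.079 ]
plTR [ 0.5648 -0.1587  0.079 ]
rackTL [0.5738 0.0472 0.068 ]
rackBL [0.4421 0.0734 0.068 ]
side red [0.4694 0.0379 0.113 ] blue [0.534  0.0241 0.113 ] hole [ 0.5413 -0.1301  0.079 ]
decoys [0.49711659 0.12735485 0.107     ] [ 0.48091609 -0.22681088  0.107     ]
(np.float64(-124.95794682368398), np.float64(330.8493585616468))
```

Call:
play_rows(moves="15 -30 5 0.02 60; 37 -72 10 0.05 60; 60 -118 10 0.08 60; 83 -163 10 0.1 60; 106 -208 10 0.1 60; 129 -253 10 0.1 60; 152 -298 10 0.1 60; 172 -338 10 0.1 60; 186 -365 10 0.1 60; 192 -377 10 0.1 60", squeeze=25)

```text
clock: 1.1
ee_pos: [0.379, 0.217, 0.2409]
tcp_rot: [-3.141, 0.0, 2.935]
ft_force: [-1.3, 1.2, 0.0]
grip_width: 0.703
grip_force: 0.0
```

Call:
play_rows(moves="12 -24 0 0 60; 30 -60 0 0 60; 50 -100 -5 0 60; 68 -136 -10 0 60; 82 -162 -20 0 60; 90 -176 -30 0 60; 92 -181 -40 0 60; 92 -181 -50 0 60; 92 -181 -50 0 60")

```text
clock: 2.0
ee_pos: [0.4682, 0.0397, 0.1889]
tcp_rot: [-3.142, -0.005, 2.94]
ft_force: [0.3, -1.2, -0.1]
grip_width: 0.706
grip_force: 0.0
```

```bash
python3 - <<'E'
from h import *
t=viewer.grab_frame("top");s=viewer.grab_frame("side")
st=robot.get_state(); print(st["ee_pos"],st["tcp_rot"],st["clock"],st["grip_width"])
cv2.imwrite("pics/top1.png",t);cv2.imwrite("pics/side1.png",s)
cv2.imwrite("pics/c3.png",np.hstack([crop(t,180,100,80,120,5),crop(s,250,90,80,120,5)]))
E
```

```text
[0.46956647 0.03976341 0.19078805] [ 3.14141418e+00 -1.36184670e-03  2.94053654e+00] 2.1 0.701316483030294
```

View pics/c3.png

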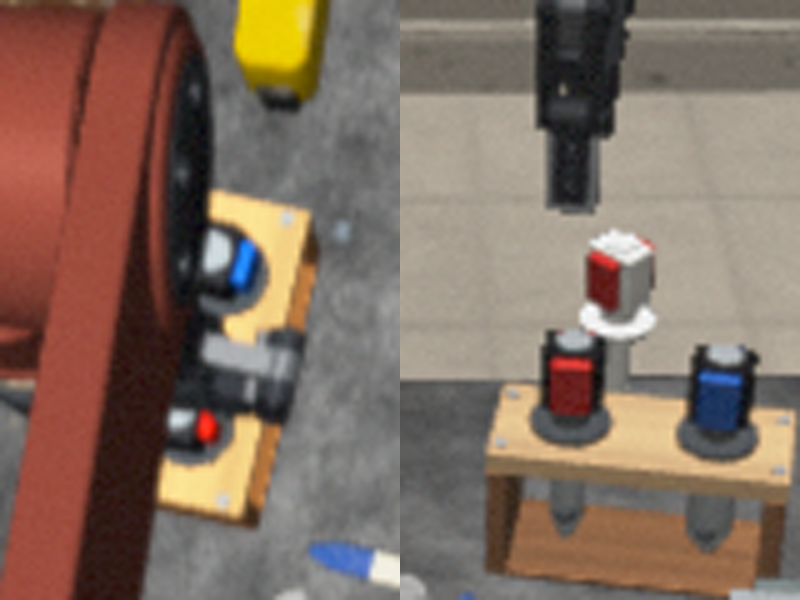

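The gripper hangs over the red pin: in the side crop the finger is at column 571 and the pin at 573. I'll descend and squeeze.

Call:
play_rows(moves="0 -1 -20 0 60; 0 -2 -45 0 60; 0 -2 -70 0 60; 0 -2 -88 0 60; 0 -2 -100 0 60; 0 -2 -107 0 60; 0 -2 -111 0 60; 0 -2 -112 0 60; 0 -2 -112 0 60")

```text
clock: 3.0
ee_pos: [0.4711, 0.0366, 0.08]
tcp_rot: [3.141, 0.001, 2.939]
ft_force: [-0.0, 0.3, -0.4]
grip_width: 0.702
grip_force: 0.0
```

Call:
play_rows(moves="0 0 0 0 45; 0 0 0 0 35; 0 0 0 0 25; 0 0 0 0 15; 0 0 0 0 10; 0 0 0 0 10; 0 0 0 0 10; 0 0 0 0 10", squeeze=30)

```text
clock: 3.8
ee_pos: [0.4714, 0.0366, 0.0807]
tcp_rot: [3.141, 0.002, 2.939]
ft_force: [-1.7, 0.8, 6.1]
grip_width: 0.23
grip_force: 33.6
```

Opening is 19.6 mm, where 23 was expected; I'll look before lifting.

```bash
python3 - <<'E'
from h import *
t=viewer.grab_frame("top");s=viewer.grab_frame("side")
print(robot.get_state())
cv2.imwrite("pics/c4.png",np.hstack([crop(t,190,150,50,75,8),crop(s,262,120,50,75,8)]))
E
```

```text
{'clock': 3.9, 'joint_pos': array([-7.12270828e-02,  8.47299768e-02,  2.07793091e+00,  1.98439982e-04,
        9.77031230e-01, -1.43927089e+00]), 'joint_vel': array([ 6.78201463e-04,  9.95956082e-05,  2.77408722e-03, -7.63903659e-04,
       -6.29763065e-04,  1.74993388e-03]), 'effort': array([-3.40262325e-01, -2.60809100e+01, -2.31261170e+01, -1.21635594e-01,
       -3.68112987e-01, -7.12052104e-03]), 'ee_pos': array([0.47142262, 0.03659319, 0.08066802]), 'tcp_rot': array([3.14118014e+00, 1.86251912e-03, 2.93872888e+00]), 'ft_force': array([-0.65130484,  0.988895  ,  6.8306829 ]), 'moment': array([ 0.14494742,  0.25192991, -0.02161941]), 'grip_force': 33.62045869231224, 'grip_width': 0.22927575289406832}
```

View pics/c4.png

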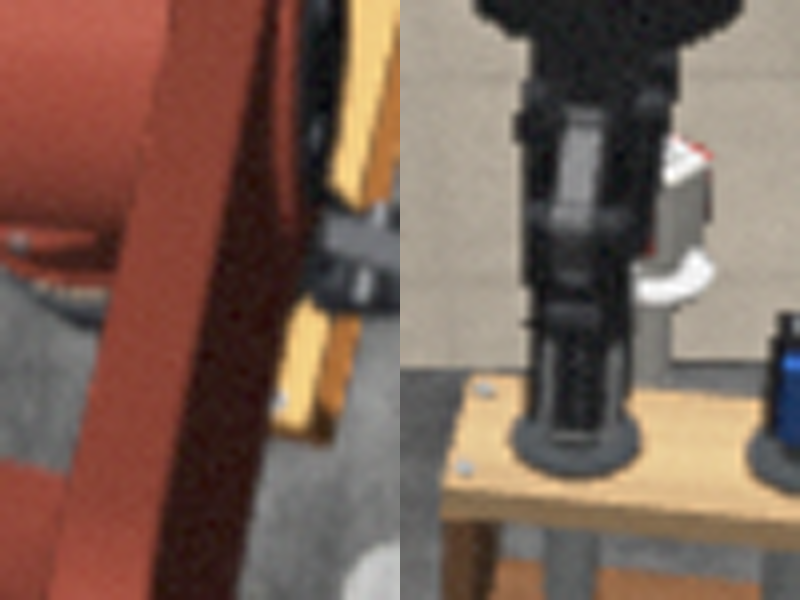

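Fingers are centred on the grip with the tips just above the collar. The low reading is likely pad compliance. I'll lift gently and check the balls in the air.

Call:
play_rows(moves="0 0 3 0 10; 0 0 10 0 10; 0 0 25 0 10; 0 0 45 0 10; 0 0 70 0 10; 0 0 95 0 10; 0 0 118 0 10; 0 0 132 0 10; 0 0 140 0 10; 0 0 140 0 10")

```text
clock: 4.9
ee_pos: [0.4708, 0.0365, 0.2201]
tcp_rot: [3.141, 0.002, 2.939]
ft_force: [-0.1, -0.8, -2.1]
grip_width: 0.227
grip_force: 32.6
```

```bash
python3 - <<'E'
from h import *
s=viewer.grab_frame("side"); st=robot.get_state()
print(st["ee_pos"],st["tcp_rot"],st["ft_force"],st["moment"],st["grip_width"])
u,v=map(int,proj("side",st["ee_pos"])); print(u,v)
x0=u-40;y0=v-35
print(x0,y0); cv2.imwrite("pics/c5.png",crop(s,x0,y0,80,100,6))
E
```

```text
[0.47010079 0.03657169 0.21890404] [-3.14147842e+00 -4.67375975e-04  2.93880922e+00] [ 0.81123644 -0.7386425  -1.64379426] [-0.00467569 -0.02430953 -0.01641975] 0.232305917483261
287 113
247 78
```

View pics/c5.png

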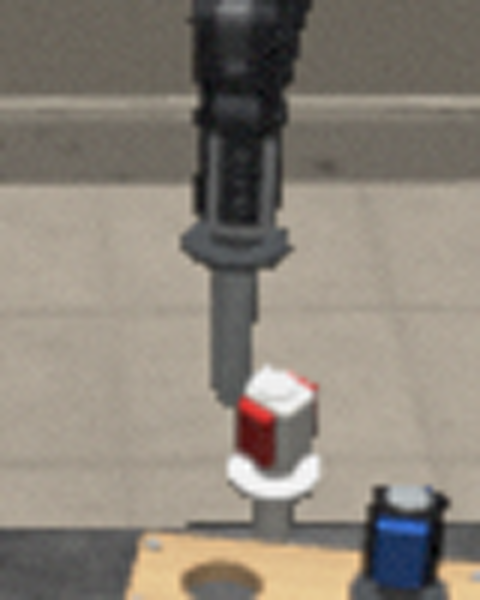

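```bash
python3 - <<'E'
from h import *
p=np.array([.4705,.0366,.2195]); g=lambda x,y:(247+(x+.5)/6-.5,78+(y+.5)/6-.5)
for nm,h,q in(("collar",-.0747+.064,(236.5,245)),("shank",-.0747+.04,(232,320)),("foot",-.0747,(229,396))):
    a=np.array(proj("side",p+[0,0,h])); b=np.array(proj("side",p+[-.001,0,h]))
    print(nm,a,g(*q),(g(*q)[0]-a[0])/(b[0]-a[0]),"mm toward -x")
E
```

```text
collar [287.02372141 117.93838955] (286.0, 118.41666666666666) 2.1074030945050923 mm toward -x
shank [286.52540305 128.38481949] (285.25, 130.91666666666666) 2.668293079143634 mm toward -x
foot [285.72959863 145.06755832] (284.75, 143.58333333333331) 2.1042059200812675 mm toward -x
```

Balls are in, the pin is vertical and about 2 mm towards -x of the TCP. I'll move over the hole.

Call:
play_rows(moves="5 -11 0 0.02 10; 14 -32 0 0.04 10; 26 -58 0 0.06 10; 38 -86 0 0.08 10; 50 -113 0 0.08 10; 61 -137 -5 0.08 10; 69 -154 -15 0.08 10; 73 -163 -28 0.08 10; 74 -165 -40 0.08 10; 74 -165 -45 0.08 10")

```text
clock: 5.95
ee_pos: [0.5423, -0.1274, 0.171]
tcp_rot: [3.14, -0.006, 3.019]
ft_force: [-0.5, -0.3, -1.7]
grip_width: 0.233
grip_force: 32.6
```

Call:
play_rows(moves="0 0 0 0 10; 0 0 0 0 10")

```text
clock: 6.15
ee_pos: [0.5441, -0.1275, 0.1742]
tcp_rot: [3.141, -0.0, 3.02]
ft_force: [-0.3, 0.6, -1.8]
grip_width: 0.228
grip_force: 32.6
```

```bash
python3 - <<'E'
from h import *
s=viewer.grab_frame("side");t=viewer.grab_frame("top"); st=robot.get_state()
print(st["ee_pos"],st["tcp_rot"],st["ft_force"],st["grip_width"])
cv2.imwrite("pics/c6.png",np.hstack([crop(s,300,155,50,75,8),crop(t,270,110,50,75,8)]))
E
```

```text
[ 0.54476343 -0.12792417  0.17513133] [-3.14135008e+00  1.41681539e-03  3.01971957e+00] [ 0.29243755 -0.54937281 -1.58639336] 0.23235741618389105
```

View pics/c6.png

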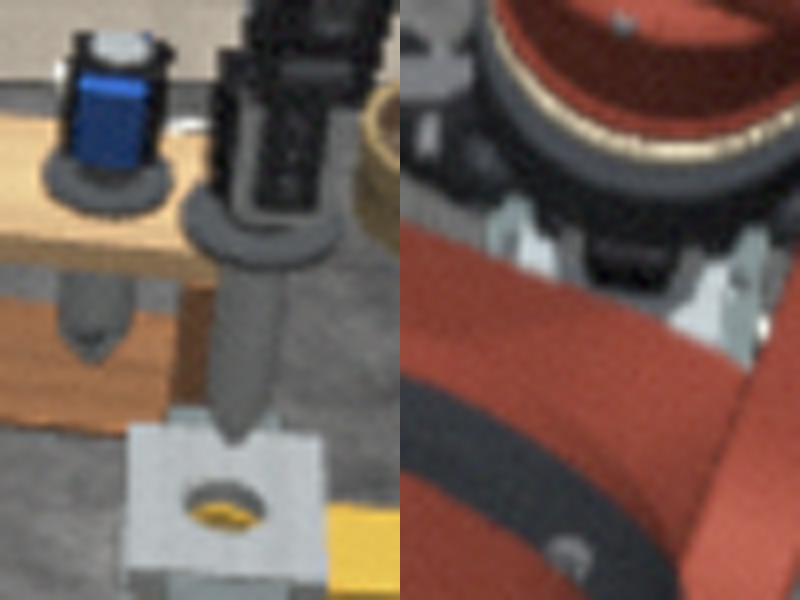

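```bash
python3 - <<'E'
from h import *
g=lambda x,y:(300+(x+.5)/8-.5,155+(y+.5)/8-.5)
hs=g(225,506); print("hole px",hs, at_z("side",*hs,.079), "shared:",proj("side",(.542,-.128,.079)))
zf=.175-.0747
for nm,z,q in(("foot",zf,(235,441)),("shank",zf+.03,(244,365)),("collar",zf+.064,(261,228))):
    q=g(*q); print(nm,q,at_z("side",*q,z).round(4))
E
```

```text
hole px (327.6875, 217.8125) [ 0.54125766 -0.12975059  0.079     ] shared: (np.float64(327.9224303722845), np.float64(217.22919641953217))
foot (328.9375, 209.6875) [ 0.5413 -0.131   0.1003]
shank (330.0625, 200.1875) [ 0.5389 -0.14    0.1303]
collar (332.1875, 183.0625) [ 0.5404 -0.133   0.1643]
```

Pin and hole agree within about 1 mm. I'll insert in steps and watch the force.

Call:
play_rows(moves="0 0 -5 0 10; 0 0 -12 0 10; 0 0 -18 0 10; 0 0 -23 0 10; 0 0 -27 0 10; 0 0 -31 0 10; 0 0 -35 0 10; 0 0 -38 0 10; 0 0 -38 0 10")

```text
clock: 7.15
ee_pos: [0.544, -0.1283, 0.1357]
tcp_rot: [3.141, -0.001, 3.019]
ft_force: [-0.9, 0.1, -2.0]
grip_width: 0.226
grip_force: 32.6
```

Call:
play_rows(moves="0 0 -4 0 10; 0 0 -8 0 10; 0 0 -12 0 10; 0 0 -16 0 10; 0 0 -20 0 10; 0 0 -24 0 10; 0 0 -28 0 10; 0 0 -32 0 10; 0 0 -36 0 10; 0 0 -36 0 10")

```text
clock: 8.15
ee_pos: [0.5438, -0.1282, 0.0995]
tcp_rot: [3.141, -0.001, 3.019]
ft_force: [-0.6, -0.4, -1.6]
grip_width: 0.232
grip_force: 32.6
```

Call:
play_rows(moves="0 0 -2 0 10; 0 0 -4 0 10; 0 0 -5 0 10; 0 0 -6 0 10; 0 0 -6 0 10")

```text
clock: 8.65
ee_pos: [0.5443, -0.1284, 0.0942]
tcp_rot: [-3.142, -0.0, 3.019]
ft_force: [-0.3, 0.2, -2.3]
grip_width: 0.231
grip_force: 32.6
```

Call:
play_rows(moves="0 0 -1 0 10; 0 0 -1 0 10; 0 0 -1 0 10")

```text
clock: 8.95
ee_pos: [0.5443, -0.1284, 0.0933]
tcp_rot: [-3.142, -0.0, 3.019]
ft_force: [0.3, -0.3, -1.7]
grip_width: 0.229
grip_force: 32.6
```

Call:
play_rows(moves="0 0 -1 0 10; 0 0 -1 0 10; 0 0 -1 0 10")

```text
clock: 9.25
ee_pos: [0.5443, -0.1284, 0.0923]
tcp_rot: [-3.142, -0.0, 3.019]
ft_force: [-0.1, 0.5, -2.1]
grip_width: 0.229
grip_force: 32.6
```

Call:
play_rows(moves="0 0 -1 0 10; 0 0 -1 0 10; 0 0 -1 0 10")

```text
clock: 9.55
ee_pos: [0.5446, -0.1285, 0.0917]
tcp_rot: [-3.141, 0.001, 3.019]
ft_force: [-0.5, 0.1, 0.1]
grip_width: 0.231
grip_force: 33.0
```

Call:
play_rows(moves="0 0 -0.5 0 10; 0 0 -1 0 10; 0 0 -1 0 10")

```text
clock: 9.85
ee_pos: [0.5447, -0.1285, 0.0917]
tcp_rot: [-3.142, 0.0, 3.019]
ft_force: [-2.8, 1.7, 8.3]
grip_width: 0.23
grip_force: 33.8
```

Seated: the descent stopped at TCP 0.0917 (collar predicted at about 0.092) with 8–10 N of contact. Now I'll release and rise.

Call:
play_rows(moves="0 0 0 0 24; 0 0 0 0 28; 0 0 0 0 33; 0 0 0 0 38; 0 0 0 0 45; 0 0 0 0 52; 0 0 0 0 52; 0 0 0 0 52")

```text
clock: 10.65
ee_pos: [0.5443, -0.1284, 0.0902]
tcp_rot: [3.142, -0.0, 3.019]
ft_force: [-1.0, -0.8, -1.2]
grip_width: 0.608
grip_force: 0.0
```

Call:
play_rows(moves="0 0 5 0 52; 0 0 15 0 52; 0 0 32 0 52; 0 0 55 0 52; 0 0 80 0 52; 0 0 105 0 52; 0 0 125 0 52; 0 0 138 0 52; 0 0 145 0 52; 0 0 145 0 52")

```text
clock: 11.65
ee_pos: [0.5449, -0.1286, 0.2365]
tcp_rot: [-3.141, 0.002, 3.019]
ft_force: [-0.9, -0.3, -0.1]
grip_width: 0.608
grip_force: 0.0
```

```bash
python3 - <<'E'
from h import *
s=viewer.grab_frame("side"); st=robot.get_state()
print(st["ee_pos"],st["ft_force"],st["clock"])
print(proj("side",(.542,-.128,.186-.041)),proj("side",(.542,-.128,.083)))
cv2.imwrite("pics/c7.png",crop(s,260,140,120,100,6))
E
```

```text
[ 0.54424405 -0.12838827  0.23522608] [-0.34364589  0.00331228 -0.33894862] 11.7
(np.float64(331.48695878028605), np.float64(189.96574234085458)) (np.float64(328.1288427139369), np.float64(215.65044244319154))
```

View pics/c7.png

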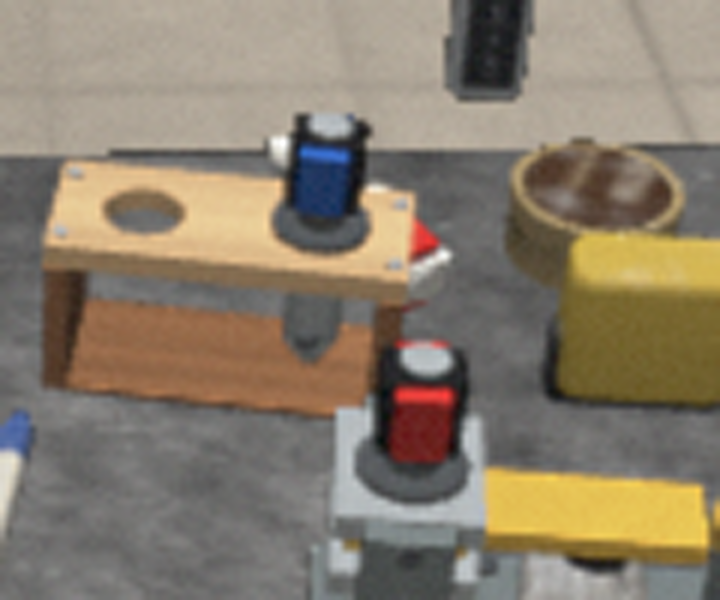

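The red pin stands seated, with its red buttons out. But the white decoy behind the rack, upright in my crop after the lift, now appears to lie on its side. I'll check it with the last picture.

```bash
python3 - <<'E'
from h import *
t=viewer.grab_frame("top");s=viewer.grab_frame("side")
t0=cv2.imread("pics/top0.png"); s0=cv2.imread("pics/side0.png")
cv2.imwrite("pics/c8.png",np.vstack([np.hstack([crop(t,130,60,130,100,3),crop(t0,130,60,130,100,3)])[:,:780],np.hstack([crop(s,250,120,130,100,3),crop(s0,250,120,130,100,3)])]))
E
```

```text
(no output)
```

View pics/c8.png

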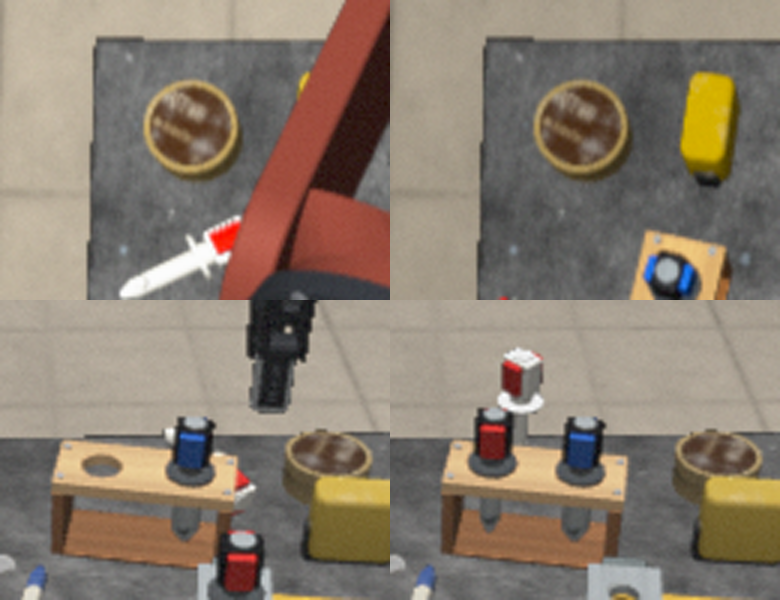

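```bash
python3 -c "
from workcell import robot
print(robot.finish_job())"
```

```text
the job is handed in; nothing more can be done
None
```

The red pin is in the clevis with its collar on the top plate and its buttons out; the balls underneath were out of view. The blue pin was left standing in the rack, and I handed the job in at about 12 s. One white lookalike pin behind the rack fell over while I was carrying the red pin across, cause not seen, and I left it lying on the table.

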